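Load a moisture-meter hold-down with test slats and take the reading

ROBOT

A 6-joint arm with a two-finger parallel gripper is mounted at the origin on a cart in front of the work surface, level with it; the furniture and walls round the work are solid. World frame = base frame: x ahead of the robot, y to its left, z up, the work surface at z = 0. Lengths are in m, angles in rad, forces in N, time in s.
With the tool pointing down it reaches from about 0.25 to 0.775 m from the base axis. Payload 4 kg.
Tool frame: the origin (TCP) lies at the very end of the fingers, on their centre line; the grasp point (between the pads) lies 19 mm behind it (robot.hold_point_z is the distance from the TCP to the grasp point, in m); z points along the fingers, y is the line along which they close (so a half turn about z gives the same grasp; the last joint's range is limited). The gripper opens to 94 mm and grips with 3 to 60 N. Pads are 16 mm wide; open, the fingers measure 119 mm over their backs; the gripper's body (75 mm by 177 mm) begins 78 mm behind the grasp point.
Start: joints at [1.13, 0.087, 1.371, -0, 1.684, -0.103], TCP at [0.182, 0.519, 0.175] pointing down, gripper open.
Joint ranges: [-3.1, 3.1], [-0.76, 2.03], [0.27, 2.55], [-1.08, 4.22], [0.17, 2.65], [-2.57, 2.57]. Speed limits (rad/s): [2.79, 2.79, 3.14, 3.14, 3.14, 3.14].

INTERFACE

Orientations are given as [roll, pitch, yaw] about the fixed x, y, z axes, in that order (R = Rz(yaw) Ry(pitch) Rx(roll)).
In Python, from bench import robot gives the robot as it stands.
- The arm moves only by the tool carry_out, never from a script. Its argument "steps" is a list of rows, each a list of 3 entries, a list of its own where there are three numbers: the shift along the tool's x, y, z in m, then the turn about the tool's z in units of 10 degrees (1.0 is 10 degrees), then the closure, from -1 (fully open) to 1 (shut). In form: [[[tx, ty, tz], roll, jaw], ...]. A call has 1 to 10 rows; each row is the pose to reach, as a shift and turn from the pose commanded when the call began, along the tool's axes at that moment; what a row does not reach only later rows make up. A row lasts 1/8 s, in which the tool goes at most 62.5 mm and 10.7 degrees, less where a joint would pass 70% of its speed; a pose out of reach is approached as far as the arm can. A call with a gripper value outside its range is refused whole. The fingers move at their own pace and stop on an object; the grip force is fixed at half the most. Time passes only in rows, so rows that repeat a pose let the fingers close. It gives the time, the measured TCP pose, the force, the opening and the grip force at its end, in the units of the state.
- robot.get_obs(): the state, without advancing time (a new reading comes with each control period).
- robot.snapshot(name): name is "scene" or "top"; returns a dict with "image" (400x640x3 uint8, red, green, blue), "z_map" (400x640 float32, m along the optical axis (not along the pixel's ray), 0 where there is no reading), "mtx" (3x3 intrinsics, pixels), "D" ([k1, k2, p1, p2, k3] as OpenCV has them; the pictures are not rectified), "R" (3x3) and "t" (3): a world point X has camera coordinates R X + t. Camera axes: x right, y down, z forward; pixel columns grow to the right and rows downward; lengths in m; the calibration is good to about 2 mm. A picture is of the moment at which its call begins.
- robot.close_job(): hands the job in; it is judged then, once.
The state is a dict: "time": time; "joint_positions": joint angles; "qvel": joint speeds; "joint_torque": joint torques, N m; "tool_pos": TCP position; "ee_rot": TCP orientation; "wrist_force": force on the tool from outside, world axes, zero at the start; "wrist_torque": the same for the moment, N m; "width": finger opening in m; "finger_force": force on a finger pad.
Only numpy, scipy, OpenCV 4.12 (cv2) and the standard library are available. Lean on these libraries where they do the work, as an engineer would, in place of code of your own. Each camera call takes 0.05 s, during which the arm holds its last target. There are 200 camera calls.

TASK

Take a moisture reading of the test slats. First press the square key to zero the meter while the hold-down is empty; then tuck every wooden slat, one flat on another, under the weighted arm, lengthways between the side guides and pushed home against the backstop, so that the arm holds the pile down; with all of them in, press the long bar key and then the round key, one key at a time, and leave the pile in place and the tape measure, screw pot and glue bottle where they stand.

Things in the scene. Friction and masses are not known exactly. Their poses are not given: they have to be found in the camera images.
- holder: Hold-down, fixed: plywood base 260 x 112 x 12 mm (its x from -152 to +108 mm) with aluminium backstop (up to z = 68 mm), two side guides and a weighted steel arm. Origin on the table surface below the front face of the backstop; z up; +x is the way slats go in (roughly away from the robot). With the arm at rest nothing of it stands above z = 90 mm.
- slat_seat (a point): Where the underside centre of the first, lowest seated slat belongs: on the base, 12 mm above the table, 65 mm in front of the backstop. The next ones lie above it, 9 mm each. A seated slat's rear end is at x = -130 mm of the holder. Axes as the holder's.
- guide_mouth (a point): Front end of the side guides, on the base's top, at x = -98 mm of the holder. The guides are 68 mm apart here, narrow to 49 mm (inside) at x = -73 mm and run so to the backstop; up to z = 64 mm. In front of this point both sides of the base are open, so that a slat's rear 32 mm stay free for fingers.
- hold_arm (a joint): Weighted arm, hinged at x = +90, z = 36 mm of the holder, reaching over the backstop toward the robot; it presses by its weight (about 2 N at the foot). 0 rad: foot 2 mm above the bare base; grows as the foot rises, about 0.08 rad per slat under it. It falls back if let go.
- ski_tip (a point): Front tip of the 30 mm wide steel ski of the weighted arm. The ski slopes from the foot up toward the robot at 21 degrees; at rest the tip is at x = -86 mm of the holder and 22 mm above the foot's underside. A slat held flat just above the pile and pushed in beneath this tip lifts the arm by itself (5 to 10 N).
- ski_foot (a point): Underside of the arm's foot, at x = -24 mm of the holder: it rests on top of the pile (2 mm above the base with no slat).
- console: Grey console of the moisture meter, fixed, 110 x 230 x 16 mm, a dark bar along its far edge; carries the three key units in one row along its y. Origin at the centre of its underside.
- square_key_top (a point): Key cap, black, on its own grey 58 x 66 x 14 mm key unit on the console; the three units sit in one row and may be in any order. Square cap, 26 x 26 mm (zero key). The point is the middle of its top face, 40 mm above the table when up; press straight down.
- square_key (a joint): Joint of the square key: 0 m up, 0.005 m fully down (spring, 1.5 N to start, 4 N at the bottom). Counts as pressed past 0.0035; springs back up when let go.
- bar_key_top (a point): Key cap, black, on its own grey 58 x 66 x 14 mm key unit on the console; the three units sit in one row and may be in any order. Long bar cap, 18 x 54 mm, long way along the row (timber key). The point is the middle of its top face, 40 mm above the table when up; press straight down.
- bar_key (a joint): Joint of the bar key: 0 m up, 0.005 m fully down (spring, 1.5 N to start, 4 N at the bottom). Counts as pressed past 0.0035; springs back up when let go.
- round_key_top (a point): Key cap, black, on its own grey 58 x 66 x 14 mm key unit on the console; the three units sit in one row and may be in any order. Round cap, 34 mm diameter (measure key). The point is the middle of its top face, 40 mm above the table when up; press straight down.
- round_key (a joint): Joint of the round key: 0 m up, 0.005 m fully down (spring, 1.5 N to start, 4 N at the bottom). Counts as pressed past 0.0035; springs back up when let go.
- slat0: Test slat, plain wood, 130 x 44 x 9 mm, about 40 g, long along its x; origin at the centre of its underside, z up. All slats are alike, either end may lead and either face may be up. Absent in some starts (None). Starts flat on the table left of the robot's middle.
- slat1: Test slat, plain wood, 130 x 44 x 9 mm, about 40 g, long along its x; origin at the centre of its underside, z up. All slats are alike, either end may lead and either face may be up. Absent in some starts (None). Starts flat on the table left of the robot's middle.
- slat2: Test slat, plain wood, 130 x 44 x 9 mm, about 40 g, long along its x; origin at the centre of its underside, z up. All slats are alike, either end may lead and either face may be up. Absent in some starts (None). Starts flat on the table left of the robot's middle.
- slat3: Test slat, plain wood, 130 x 44 x 9 mm, about 40 g, long along its x; origin at the centre of its underside, z up. All slats are alike, either end may lead and either face may be up. Absent in some starts (None). Starts flat on the table left of the robot's middle.
- slat4: Test slat, plain wood, 130 x 44 x 9 mm, about 40 g, long along its x; origin at the centre of its underside, z up. All slats are alike, either end may lead and either face may be up. Absent in some starts (None). Starts flat on the table left of the robot's middle.
- tape_measure: Bystander: tape measure, 37 x 89 x 66 mm, to be left alone. Origin under its centre.
- screw_pot: Bystander: metal screw pot, 68 mm across, 52 mm high, to be left alone.
- glue_bottle: Bystander: glue bottle, 60 mm across, 197 mm high, to be left alone.
Not all that is in view belongs to the job. What is shaped like the slat2 but green is not meant.

How it is judged:
On the way, in this order (a step that is already met when the one before it is completed fails the run):
1. the square key is pressed (meter zeroed, hold-down still empty) (value of joint square_key above 0.0035 m and value of joint hold_arm below 0.03 rad), for 0.1 s.
2. every slat lies in the pile under the weighted arm, home against the backstop (x of each of slat0, slat1, slat2, slat3, slat4 in the frame of holder above -0.077 m and y of slat0 in the frame of holder between -0.01 and 0.01 m and z of slat0 in the frame of holder between 0.008 and 0.055 m and angle between each of slat0, slat1, slat2, slat3, slat4's own z axis and vertical below 0.1 rad and angle between the x axis of each of slat0, slat1, slat2, slat3, slat4 and the x axis of holder, either way round below 0.12 rad and y of slat1 in the frame of holder between -0.01 and 0.01 m and z of slat1 in the frame of holder between 0.008 and 0.055 m and y of slat2 in the frame of holder between -0.01 and 0.01 m and z of slat2 in the frame of holder between 0.008 and 0.055 m and y of slat3 in the frame of holder between -0.01 and 0.01 m and z of slat3 in the frame of holder between 0.008 and 0.055 m and y of slat4 in the frame of holder between -0.01 and 0.01 m and z of slat4 in the frame of holder between 0.008 and 0.055 m and (contact force between hold_arm and slat0 above 0.3 N or contact force between hold_arm and slat1 above 0.3 N or contact force between hold_arm and slat2 above 0.3 N or contact force between hold_arm and slat3 above 0.3 N or contact force between hold_arm and slat4 above 0.3 N)), for 0.3 s.
3. then the long bar key is pressed (value of joint bar_key above 0.0035 m), for 0.1 s.
4. the round key is pressed (value of joint round_key above 0.0035 m), for 0.1 s.
At the end, for the whole second after the job is handed in: Every slat present lies flat (within 0.1 rad) in the pile in the hold-down, its leading end within 12 mm of the backstop, within 10 mm of the centre line and 0.12 rad of the holder's direction, the arm's weight resting on the pile; all at rest and the three keys up again (all of step 2 and value of joint each of square_key, bar_key, round_key below 0.0015 m and linear speed of each of slat0, slat1, slat2, slat3, slat4 below 0.02 m/s); the robot touches nothing.
It fails at once if two keys are down at once (value of joint each of square_key, bar_key above 0.002 m or value of joint each of square_key, round_key above 0.002 m or value of joint each of bar_key, round_key above 0.002 m).
It fails at once if the tape measure, screw pot or glue bottle is shifted by more than 3 cm or tipped over (distance of any of tape_measure, screw_pot, glue_bottle from where it was at the start of the episode above 0.03 m or angle between any of tape_measure, screw_pot, glue_bottle's own z axis and vertical above 0.5 rad).
Of slat0, slat1, slat2, slat3, slat4 only 3 to 5 are there at a start; the rules pass over those that are not, and their reading is None.
At some moment in a run one of slat0, slat1, slat2, slat3, slat4 may be knocked a few centimetres aside while the robot is not near it.
Once in a run the grip may slacken for a moment while it holds something.
It also fails if it takes over 210 s, if anything falls off the work surface, if the arm or the gripper's body presses on something with over 40 N, if the wrist force passes 120 N, or if a joint passes its speed limit or range.

## Working session

There is one attempt and no reset: what is moved stays moved. The work goes in short steps, Python scripts to look and compute and a tool call to move; the robot and the scene stay as the last step left them, time stands still between calls to the robot, and variables do not carry over. Pictures are saved under pics/ and viewed, at most 14 in all, crops included, and the job is handed in when it is done.

Besides the shell and the picture viewer there is one more tool, called after "Emit:" in YAML: its name, and indented under it one key for each argument. carry_out: Moves the arm, as the interface text tells. Its arguments: {"type":"object","properties":{"steps":{"type":"array","items":{"type":"array"}}},"required":["steps"]}

```bash
ls; mkdir -p pics; cat > h.py <<'E'
import numpy as np, cv2
from bench import robot
def snap(name, png=None):
    s=robot.snapshot(name)
    if png: cv2.imwrite('pics/'+png, s['image'][:,:,::-1])
    return s
def cloud(s):
    h,w=s['z_map'].shape
    u,v=np.meshgrid(np.arange(w),np.arange(h))
    p=cv2.undistortPoints(np.stack([u,v],-1).reshape(-1,1,2).astype(np.float64),s['mtx'],s['D']).reshape(h,w,2)
    z=s['z_map'][...,None]
    c=np.concatenate([p*z,z],-1)
    return (c-s['t'])@s['R']      # R^T (c-t)
def ray(s,px,zw):
    p=cv2.undistortPoints(np.array(px,float).reshape(-1,1,2),s['mtx'],s['D']).reshape(-1,2)
    d=np.c_[p,np.ones(len(p))]@s['R']; o=-s['R'].T@s['t']
    return o+d*((zw-o[2])/d[:,2])[:,None]
E
python3 - <<'E'
from h import *
o=robot.get_obs(); print({k:np.round(v,3) for k,v in o.items()})
for n in('top','scene'):
    s=snap(n,n+'0.png'); print(n,-s['R'].T@s['t'],s['R'][2])
E
```

```text
pics
{'time': np.float64(0.0), 'joint_positions': array([ 1.13 ,  0.088,  1.372, -0.   ,  1.684, -0.103]), 'qvel': array([ 0.001, -0.   , -0.   ,  0.001,  0.001, -0.001]), 'joint_torque': array([-0.0000e+00, -3.4017e+01, -3.0243e+01,  7.2000e-02,  3.3000e-02,
       -0.0000e+00]), 'tool_pos': array([0.182, 0.518, 0.174]), 'ee_rot': array([-3.139, -0.   ,  2.804]), 'wrist_force': array([ 0.232, -0.15 , -0.256]), 'wrist_torque': array([-0.017,  0.005, -0.002]), 'finger_force': np.float64(0.0), 'width': np.float64(0.094)}
top [ 0.0023489  -0.13875829  1.52789899] [ 0.38694876  0.10339045 -0.91628656]
scene [-0.32941262  1.22233294  1.38921552] [ 0.47077073 -0.59976982 -0.64703252]
```

View pics/top0.png

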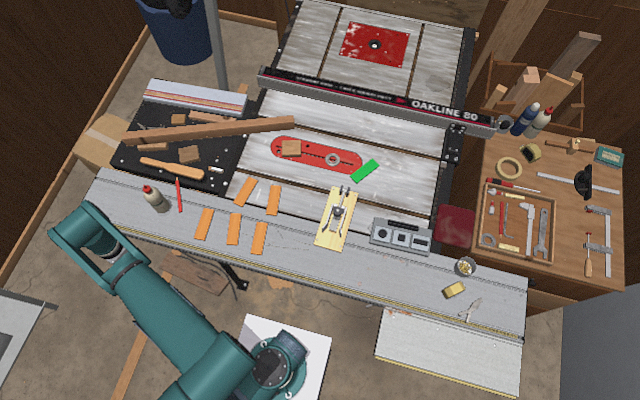

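View pics/scene0.png

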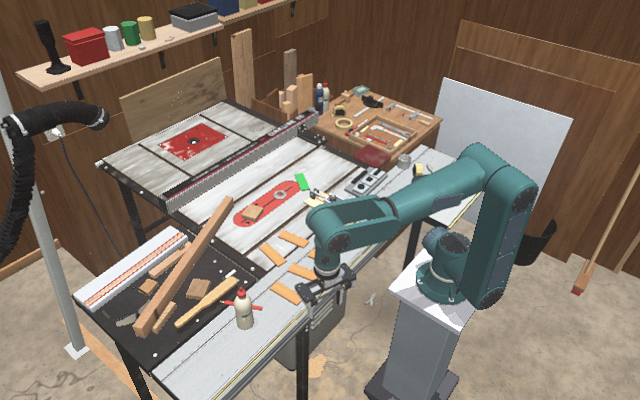

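The top view shows five orange slats at about (245,191), (274,200), (204,224), (233,228) and (259,238). The holder is at (335,217) and the console at (400,237). The bystanders are the glue bottle (153,197), screw pot (464,267) and tape (455,290).

Possible mix-ups for a slat:
- the green lookalike at (365,171)
- the wood offcuts at (170,165) and (290,147)
- the red pencil at (179,195)

I choose the five orange ones and check them in a close crop.

```bash
cat >> h.py <<'E'
def slats(s,zw=0.009,P=None,show=True):
    hsv=cv2.cvtColor(s['image'],cv2.COLOR_RGB2HSV)
    P=cloud(s) if P is None else P
    m=cv2.inRange(hsv,(8,130,120),(20,255,255))
    m[~((P[...,2]>-0.02)&(P[...,2]<0.08)&(P[...,0]>0.2)&(P[...,0]<0.8)&(np.abs(P[...,1])<0.7))]=0
    out=[]
    for c in cv2.findContours(m,cv2.RETR_EXTERNAL,cv2.CHAIN_APPROX_NONE)[0]:
        if cv2.contourArea(c)<60: continue
        w=ray(s,c,zw)[:,:2]
        (x,y),(a,b),t=cv2.minAreaRect((w*1000).astype(np.float32))
        if a<b: a,b,t=b,a,t+90
        t=(t+90)%180-90
        out.append((x,y,a,b,t)); 
        if show: print('px',c.reshape(-1,2).mean(0).round(),'c',round(x,1),round(y,1),'size',round(a,1),round(b,1),'deg',round(t,1),'z',np.round(np.median(P[...,2][cv2.drawContours(np.zeros_like(m),[c],-1,1,-1)>0])*1000,1))
    return out
E
python3 - <<'E'
from h import *
s=snap('top'); slats(s)
im=s['image'][:,:,::-1]
a=cv2.resize(im[165:275,180:440],None,fx=3,fy=3,interpolation=cv2.INTER_CUBIC); cv2.imwrite('pics/crop0.png',a)
P=cloud(s)
print('table z',np.nanmedian(P[205:240,215:222,2]))
E
```

```text
px [259. 238.] c 425.3 205.3 size 128.3 41.7 deg 7.6 z 8.8
px [233. 229.] c 435.2 311.6 size 127.7 42.1 deg 12.7 z 9.9
px [204. 224.] c 422.9 430.6 size 128.0 43.1 deg 3.7 z 9.1
px [492. 225.] c 712.1 -652.1 size 163.3 68.0 deg 7.1 z -9.7
px [273. 200.] c 592.5 200.2 size 128.1 44.0 deg 7.8 z 8.6
px [245. 191.] c 597.9 322.0 size 127.4 42.8 deg -9.8 z 9.0
table z -0.0001729416031758672
```

View pics/crop0.png

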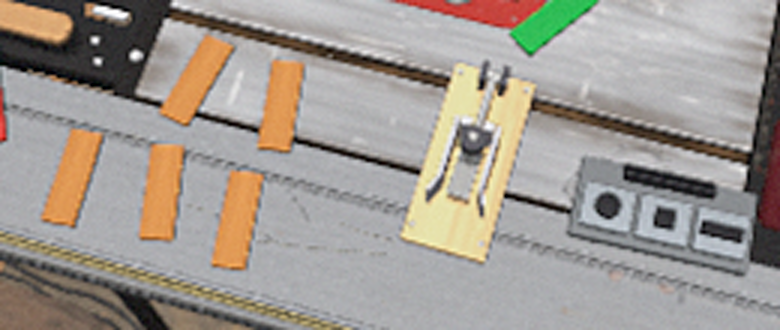

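The crop shows five plain orange slats, with the green one clearly separate. The keys from left to right are round (607,206), square (664,218) and bar (720,234). The yellow holder base spans (402,238) to (535,85). Next I measure the holder and keys.

```bash
cat > m.py <<'E'
from h import *
s=snap('top'); P=cloud(s)
hsv=cv2.cvtColor(s['image'],cv2.COLOR_RGB2HSV)
# holder base: depth-based plywood-colour points
m=cv2.inRange(hsv,(15,60,150),(32,200,255)); m[:, :305]=0; m[:,365:]=0; m[:175]=0;m[265:]=0
c=max(cv2.findContours(cv2.morphologyEx(m,cv2.MORPH_CLOSE,np.ones((5,5))),cv2.RETR_EXTERNAL,cv2.CHAIN_APPROX_NONE)[0],key=cv2.contourArea)
w=(ray(s,c,0.012)[:,:2]*1000).astype(np.float32)
r=cv2.minAreaRect(w); print('base',r, cv2.boxPoints(r).round(1).tolist())
# holder from scene too
# keys
g=(hsv[...,2]<75).astype(np.uint8)*255; g[:,:370]=0;g[:,435:]=0;g[:218]=0;g[260:]=0
for c in cv2.findContours(g,cv2.RETR_EXTERNAL,cv2.CHAIN_APPROX_NONE)[0]:
    if cv2.contourArea(c)<12: continue
    w=ray(s,c,0.040)[:,:2]*1000
    q=cv2.minAreaRect(w.astype(np.float32))
    print('key px',c.reshape(-1,2).mean(0).round(1),'rect',np.round(q[0],1),np.round(q[1],1),round(q[2],1))
# guides/arm high points in holder region
h=(P[...,2]>0.055)&(P[...,0]>0.3)&(P[...,0]<0.8)&(P[...,1]>-0.15)&(P[...,1]<0.12)
print('high pts',h.sum(),P[h][:,2].max(), P[h].mean(0))
# screw pot, tape
for nm,(u,v) in dict(pot=(464,267),tape=(455,290),glue=(153,197)).items(): print(nm,P[v,u].round(3))
E
python3 m.py
```

```text
base ((584.3450927734375, -61.435150146484375), (112.56166076660156, 260.9385070800781), 88.78135681152344) [[452.70001220703125, -114.9000015258789], [713.5999755859375, -120.5], [716.0, -7.900000095367432], [455.1000061035156, -2.4000000953674316]]
key px [420.  241.8] rect [ 564.8 -391.4] [15.6 50.9] 0.6
key px [400.9 237.3] rect [ 562.2 -319.2] [23.5 22.6] 0.5
key px [382.  233.1] rect [ 559.1 -248.4] [28.5 26.6] 12.0
key px [402.5 225.3] rect [ 611.6 -315. ] [ 21.1 114.2] 2.0
key px [431.5 232.6] rect [ 603.6 -426.6] [135.5  38.6] 15.6
high pts 196 0.084843592483783 [ 0.58137025 -0.06275348  0.06806676]
pot [ 0.52  -0.57   0.018]
tape [ 0.412 -0.536  0.067]
glue [0.436 0.604 0.132]
```

```bash
cat > go.py <<'E'
# usage: go.py x y z yawdeg  (mm) -> tool shift (m) and turn units from the measured pose
import sys; from h import *
o=robot.get_obs(); p=o['tool_pos']*1000; psi=o['ee_rot'][2]; 
print('t',round(float(o['time']),2),'p',p.round(1),'yaw',np.degrees(o['ee_rot']).round(1),'F',o['wrist_force'].round(1),'w',round(o['width']*1000,1))
a=list(map(float,sys.argv[1:]))
for i in range(0,len(a),4):
    x,y,z,yd=a[i:i+4]; d=np.array([x,y,z])-p; c,s_=np.cos(psi),np.sin(psi)
    dy=(yd-np.degrees(psi)+90)%180-90
    print('->',np.round([d[0]*c+d[1]*s_, d[0]*s_-d[1]*c, -d[2]],1)/1000,'turn',round(-dy/10,3))
E
python3 go.py 562 -319 175 180 562 -319 60 180
```

```text
t 0.2 p [182.1 518.6 174.2] yaw [-179.9   -0.   160.6] F [-0.5  0.2 -0.6] w 94.2
-> [-0.636  -0.6644 -0.0008] turn -1.935
-> [-0.636  -0.6644  0.1142] turn -1.935
```

Emit:
carry_out:
  steps:
    - [[-0.636,-0.664,0],-1.93,1]
    - [[-0.636,-0.664,0],-1.93,1]
    - [[-0.636,-0.664,0],-1.93,1]
    - [[-0.636,-0.664,0],-1.93,1]
    - [[-0.636,-0.664,0],-1.93,1]
    - [[-0.636,-0.664,0],-1.93,1]
    - [[-0.636,-0.664,0],-1.93,1]
    - [[-0.636,-0.664,0],-1.93,1]
    - [[-0.636,-0.664,0],-1.93,1]
    - [[-0.636,-0.664,0],-1.93,1]

```text
time: 1.45
tool_pos: [0.4405, -0.0508, 0.1751]
ee_rot: [3.141, 0.001, 3.14]
wrist_force: [0.1, 0.8, -0.2]
width: 0.0004
finger_force: 0.0
```

```bash
python3 go.py 562 -319 90 180 562 -319 45 180
```

```text
t 1.45 p [440.5 -50.8 175.1] yaw [180.    0.  179.9] F [ 0.1  0.8 -0.2] w 0.4
-> [-0.1219 -0.268   0.0851] turn -0.008
-> [-0.1219 -0.268   0.1301] turn -0.008
```

Emit:
carry_out:
  steps:
    - [[-0.122,-0.268,0.02],0,1]
    - [[-0.122,-0.268,0.02],0,1]
    - [[-0.122,-0.268,0.02],0,1]
    - [[-0.122,-0.268,0.04],0,1]
    - [[-0.122,-0.268,0.06],0,1]
    - [[-0.122,-0.268,0.085],0,1]
    - [[-0.122,-0.268,0.085],0,1]
    - [[-0.122,-0.268,0.085],0,1]

```text
time: 2.45
tool_pos: [0.5622, -0.3168, 0.0912]
ee_rot: [-3.141, 0.001, 3.141]
wrist_force: [0.9, -0.4, 0.3]
width: 0.0007
finger_force: 0.0
```

```bash
python3 go.py 562 -319 90 180 562 -319 42 180; python3 - <<'E'
from h import *
s=snap('top'); im=s['image'][:,:,::-1]
cv2.imwrite('pics/k1.png',cv2.resize(im[190:270,310:440],None,fx=5,fy=5))
E
```

```text
t 2.45 p [ 562.2 -316.8   91.2] yaw [-1.8e+02  1.0e-01  1.8e+02] F [ 0.9 -0.4  0.3] w 0.7
-> [ 0.0002 -0.0022  0.0012] turn -0.003
-> [ 0.0002 -0.0022  0.0492] turn -0.003
```

View pics/k1.png

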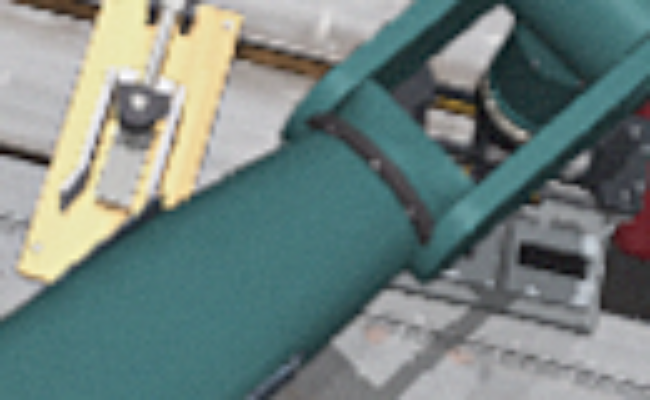

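The arm hides the square key in this view, and the bar key is visible at (555,260). The TCP matches the measured key position within about 2 mm, so I press.

Emit:
carry_out:
  steps:
    - [[0,-0.002,0.03],0,1]
    - [[0,-0.002,0.048],0,1]
    - [[0,-0.002,0.054],0,1]
    - [[0,-0.002,0.056],0,1]
    - [[0,-0.002,0.056],0,1]
    - [[0,-0.002,0.056],0,1]

```text
time: 3.25
tool_pos: [0.5623, -0.3193, 0.035]
ee_rot: [-3.141, 0.001, 3.141]
wrist_force: [-0.7, 0.2, -0.3]
width: 0.0001
finger_force: 0.0
```

```bash
python3 - <<'E'
from h import *
for i in range(2):
    s=snap('scene'); o=robot.get_obs(); print(o['wrist_force'].round(2),o['tool_pos'].round(4),o['joint_torque'].round(1))
im=s['image'][:,:,::-1]
# project TCP/keys
for X in ([.562,-.319,.04],[.559,-.248,.04],[.565,-.391,.04]):
    print(cv2.projectPoints(np.array([X]),cv2.Rodrigues(s['R'])[0],s['t'],s['mtx'],s['D'])[0].ravel().round(1))
cv2.imwrite('pics/k2.png',cv2.resize(im[140:220,310:420],None,fx=6,fy=6))
E
```

```text
[ 0.6   1.01 -0.44] [ 0.5622 -0.3193  0.0348] [  0.  -44.  -28.8  -0.1   0.    0. ]
[-0.81 -0.2  -0.4 ] [ 0.5621 -0.3192  0.0347] [  0.  -44.  -28.9  -0.1   0.   -0. ]
[369.4 178.3]
[361.4 185.5]
[377.1 171.3]
```

View pics/k2.png

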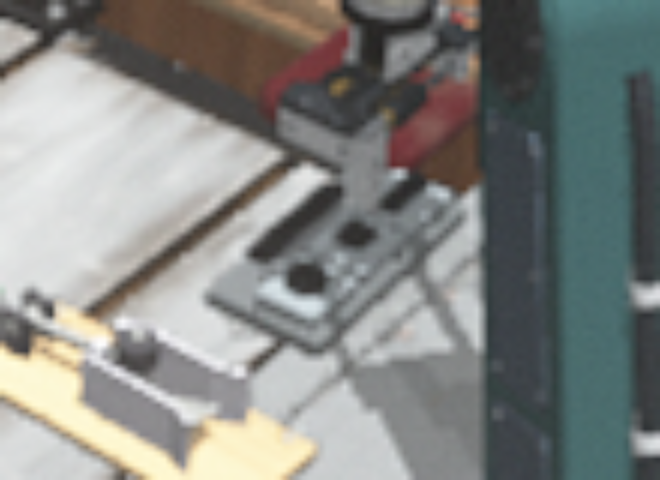

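The scene crop shows the square cap fully visible at (355,232), with the finger ending behind it at (365,212). The finger seems off the key, so I check with depth.

```bash
python3 - <<'E'
from h import *
s=snap('scene'); P=cloud(s)
for v in range(168,184):
    print(v,[tuple((P[v,u]*1000).round().astype(int).tolist()) for u in range(366,375,2)])
for X in ([.562,-.319,.035],[.562,-.319,.1],[.582,-.319,.035],[.562,-.339,.035]):
    print(cv2.projectPoints(np.array([X]),cv2.Rodrigues(s['R'])[0],s['t'],s['mtx'],s['D'])[0].ravel().round(1))
E
```

```text
168 [(640, -407, 15), (570, -308, 104), (555, -302, 114), (554, -318, 106), (595, -410, 35)]
169 [(632, -395, 19), (567, -304, 102), (556, -303, 108), (556, -323, 96), (588, -399, 38)]
170 [(620, -376, 30), (568, -307, 94), (556, -305, 101), (559, -330, 85), (591, -404, 28)]
171 [(616, -371, 28), (568, -308, 88), (555, -304, 96), (559, -330, 79), (577, -382, 41)]
172 [(615, -371, 23), (568, -309, 81), (555, -306, 89), (556, -326, 77), (572, -374, 42)]
173 [(617, -375, 13), (564, -304, 79), (559, -314, 77), (556, -327, 71), (566, -364, 45)]
174 [(612, -368, 13), (562, -301, 76), (549, -298, 84), (553, -323, 68), (563, -361, 42)]
175 [(611, -367, 8), (594, -357, 22), (557, -313, 66), (576, -365, 27), (562, -360, 36)]
176 [(589, -330, 34), (586, -345, 26), (578, -350, 28), (578, -369, 17), (565, -367, 25)]
177 [(585, -324, 34), (573, -323, 40), (572, -341, 30), (572, -361, 18), (559, -356, 28)]
178 [(572, -305, 45), (573, -324, 34), (562, -325, 38), (563, -346, 26), (555, -350, 27)]
179 [(575, -311, 34), (566, -314, 36), (559, -321, 36), (554, -330, 33), (553, -349, 23)]
180 [(572, -305, 33), (565, -314, 31), (552, -310, 40), (555, -334, 25), (542, -331, 32)]
181 [(574, -310, 23), (561, -308, 31), (551, -310, 34), (548, -323, 29), (541, -331, 27)]
182 [(568, -301, 25), (559, -306, 27), (552, -312, 27), (545, -319, 26), (538, -326, 26)]
183 [(561, -291, 29), (554, -297, 28), (545, -301, 31), (542, -314, 24), (536, -323, 22)]
[369.3 179.1]
[370.6 168.3]
[365.9 177.5]
[371.6 177.2]
```

Emit:
carry_out:
  steps:
    - [[0,0,0.001],0,1]
    - [[0,0,0.002],0,1]
    - [[0,0,0.002],0,1]

```text
time: 3.78
tool_pos: [0.5616, -0.3188, 0.0317]
ee_rot: [3.141, -0.0, 3.141]
wrist_force: [-0.0, -0.1, 0.3]
width: 0.0003
finger_force: 0.0
```

Emit:
carry_out:
  steps:
    - [[0,0,0.002],0,1]
    - [[0,0,0.004],0,1]
    - [[0,0,0.004],0,1]

```text
time: 4.15
tool_pos: [0.5616, -0.3188, 0.0276]
ee_rot: [3.141, -0.001, 3.141]
wrist_force: [0.5, 0.1, 0.0]
width: 0.0005
finger_force: 0.0
```

```bash
python3 - <<'E'
from h import *
ss=[snap('scene') for _ in range(8)]; s=ss[-1]
s['z_map']=np.median([x['z_map'] for x in ss],0); P=cloud(s); o=robot.get_obs(); print(o['tool_pos'],o['wrist_force'].round(1))
im=s['image']
for v in range(166,184):
    print(v,[tuple((P[v,u]*1000).round().astype(int).tolist()) for u in range(366,374)],im[v,370])
cv2.imwrite('pics/k3.png',cv2.resize(im[150:195,345:395,::-1],None,fx=12,fy=12,interpolation=cv2.INTER_NEAREST))
E
```

```text
[ 0.56182114 -0.31893912  0.02804579] [-1.   0.1  0.3]
166 [(542, -241, 166), (535, -239, 171), (529, -236, 175), (564, -305, 120), (558, -304, 123), (553, -305, 125), (555, -318, 117), (553, -324, 115)] [131 133 134]
167 [(541, -240, 162), (535, -239, 165), (530, -239, 167), (565, -307, 113), (561, -310, 113), (555, -310, 116), (556, -321, 109), (554, -326, 108)] [134 135 136]
168 [(641, -410, 13), (535, -240, 159), (530, -241, 160), (564, -308, 107), (559, -308, 109), (553, -307, 112), (556, -321, 104), (555, -330, 99)] [134 135 134]
169 [(635, -400, 15), (629, -400, 18), (568, -307, 99), (564, -308, 101), (557, -305, 106), (555, -311, 104), (556, -323, 97), (553, -327, 95)] [135 137 137]
170 [(618, -373, 32), (573, -306, 92), (569, -309, 92), (564, -309, 94), (557, -307, 99), (554, -311, 98), (554, -321, 93), (553, -329, 88)] [131 133 133]
171 [(617, -373, 26), (573, -307, 85), (567, -307, 88), (562, -308, 90), (556, -306, 94), (555, -313, 91), (554, -321, 87), (589, -393, 29)] [134 133 135]
172 [(615, -371, 22), (571, -306, 81), (566, -306, 84), (563, -310, 83), (557, -309, 86), 
[... 1054 characters left out ...]
3, 40), (557, -317, 39), (555, -324, 36), (554, -331, 33), (554, -341, 27)] [51 49 49]
180 [(572, -307, 32), (566, -306, 35), (562, -308, 36), (556, -307, 39), (554, -313, 37), (554, -322, 32), (554, -333, 26), (551, -336, 25)] [50 49 47]
181 [(571, -305, 27), (566, -306, 29), (559, -305, 33), (555, -306, 35), (553, -312, 32), (551, -318, 30), (551, -328, 24), (545, -328, 27)] [92 95 98]
182 [(565, -297, 29), (563, -302, 27), (559, -306, 26), (555, -308, 28), (550, -308, 30), (549, -316, 26), (544, -318, 27), (539, -318, 30)] [123 128 130]
183 [(562, -292, 28), (557, -294, 29), (553, -296, 30), (551, -302, 27), (546, -303, 29), (542, -305, 30), (538, -308, 30), (537, -316, 25)] [125 131 133]
```

View pics/k3.png

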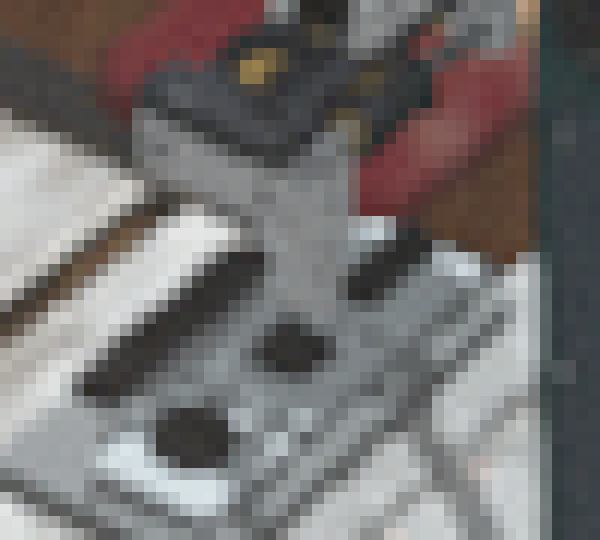

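The finger's lower end sits at about z=60 mm with the TCP reading 28 mm, and the cap at (290,350) is still up. The real tip is therefore about 30 mm higher than reported, so I continue down while watching force.

Emit:
carry_out:
  steps:
    - [[0,0,0.004],0,1]
    - [[0,0,0.008],0,1]
    - [[0,0,0.012],0,1]
    - [[0,0,0.012],0,1]

```text
time: 5.05
tool_pos: [0.5613, -0.3186, 0.0152]
ee_rot: [3.141, -0.001, 3.141]
wrist_force: [1.0, 0.2, -0.2]
width: 0.0007
finger_force: 0.0
```

```bash
cat > tip.py <<'E'
from h import *
import sys
n=5; ss=[snap('scene') for _ in range(n)]; s=ss[-1]; s['z_map']=np.median([x['z_map'] for x in ss],0); P=cloud(s)
o=robot.get_obs(); p=o['tool_pos']; r=float(sys.argv[1]) if len(sys.argv)>1 else .02
print('hold',robot.hold_point_z,'p',p.round(4),'F',o['wrist_force'].round(1),'w',o['width'])
d=P-p; m=(np.abs(d[...,0])<.02)&(np.abs(d[...,1])<r)&(d[...,2]<.13)&(d[...,2]>-.05)
z=P[m][:,2]; h,e=np.histogram(z,np.arange(-.02,.2,.005)); print([(round(a,3),int(b)) for a,b in zip(e,h) if b])
E
python3 tip.py
```

```text
hold 0.0188 p [ 0.5619 -0.319   0.0162] F [-0.4 -0.4 -0.2] w 0.000423137403438019
[(np.float64(0.02), 3), (np.float64(0.025), 16), (np.float64(0.03), 10), (np.float64(0.035), 12), (np.float64(0.045), 2), (np.float64(0.05), 3), (np.float64(0.055), 5), (np.float64(0.06), 5), (np.float64(0.065), 5), (np.float64(0.07), 4), (np.float64(0.075), 6), (np.float64(0.08), 5), (np.float64(0.085), 9), (np.float64(0.09), 4), (np.float64(0.095), 4), (np.float64(0.1), 2), (np.float64(0.105), 6), (np.float64(0.11), 4), (np.float64(0.115), 3), (np.float64(0.12), 4), (np.float64(0.125), 1), (np.float64(0.13), 1)]
```

Emit:
carry_out:
  steps:
    - [[0,0,0.004],0,1]
    - [[0,0,0.007],0,1]
    - [[0,0,0.009],0,1]
    - [[0,0,0.009],0,1]

```text
time: 5.8
tool_pos: [0.5618, -0.319, 0.0073]
ee_rot: [-3.142, 0.0, 3.141]
wrist_force: [-0.3, 0.5, 2.2]
width: 0.0003
finger_force: 1.3
```

Emit:
carry_out:
  steps:
    - [[0,0,0.002],0,1]
    - [[0,0,0.003],0,1]
    - [[0,0,0.003],0,1]
    - [[0,0,0.003],0,1]

```text
time: 6.3
tool_pos: [0.5618, -0.3189, 0.0048]
ee_rot: [-3.141, 0.0, 3.141]
wrist_force: [-1.4, 0.9, 4.9]
width: 0.0003
finger_force: 2.6
```

Emit:
carry_out:
  steps:
    - [[0,0,0.0005],0,1]
    - [[0,0,0.0005],0,1]
    - [[0,0,-0.04],0,1]
    - [[0,0,-0.1],0,1]
    - [[0,0.05,-0.13],0,-1]
    - [[0,0.1,-0.13],0,-1]
    - [[0,0.16,-0.13],0,-1]
    - [[0,0.22,-0.13],0,-1]
    - [[0,0.26,-0.13],0,-1]
    - [[0,0.3,-0.13],0,-1]

```text
time: 7.55
tool_pos: [0.5619, -0.0173, 0.1334]
ee_rot: [3.141, -0.0, 3.141]
wrist_force: [0.9, -0.0, 0.2]
width: 0.0571
finger_force: 0.0
```

```bash
python3 tip.py 0.07; python3 - <<'E'
from h import *
s=snap('top'); slats(s)
E
```

```text
hold 0.0188 p [ 0.562  -0.0195  0.1336] F [0.6 0.2 0.2] w 0.07705289144183249
[(np.float64(0.155), 1), (np.float64(0.16), 2), (np.float64(0.165), 4), (np.float64(0.17), 10), (np.float64(0.175), 9), (np.float64(0.18), 13), (np.float64(0.185), 9), (np.float64(0.19), 7)]
px [257. 235.] c 425.3 206.4 size 127.7 41.5 deg 6.4 z 9.5
px [233. 229.] c 435.2 311.6 size 127.7 42.1 deg 12.7 z 9.6
px [492. 226.] c 709.9 -651.7 size 158.1 65.1 deg 5.5 z -10.0
px [204. 224.] c 422.9 430.6 size 128.0 43.1 deg 3.7 z 9.8
px [273. 200.] c 592.5 200.2 size 128.1 45.5 deg 7.8 z 9.2
px [245. 191.] c 597.9 322.0 size 127.4 42.8 deg -9.8 z 9.6
```

```bash
cat > grip.py <<'E'
# grip.py i : slat nearest to given x y (mm) -> hover & grip moves
import sys; from h import *; import subprocess
s=snap('top'); L=[q for q in slats(s,show=False) if 110<q[2]<145 and 35<q[3]<55]
for q in L: print('slat',np.round(q,1))
x,y=map(float,sys.argv[1:3]); q=min(L,key=lambda q:np.hypot(q[0]-x,q[1]-y)); t=np.radians(q[4])
gx,gy=q[0]-49*np.cos(t),q[1]-49*np.sin(t); print('grip',round(gx,1),round(gy,1))
a=[]
for z in (60,0,-30): a+=[gx,gy,z,180+q[4]]
subprocess.run(['python3','go.py']+[str(v) for v in a])
E
python3 grip.py 425 205
```

```text
t 7.9 p [562.1 -20.2 133.7] yaw [-180.    -0.   179.9] F [ 0.3  0.4 -0.2] w 85.0
-> [0.1856 0.2186 0.0737] turn -0.77
-> [0.1856 0.2186 0.1337] turn -0.77
-> [0.1856 0.2186 0.1637] turn -0.77
slat [425.5 205.3 127.3  41.7   7.6]
slat [435.2 311.6 127.7  42.1  12.7]
slat [422.9 430.6 128.   43.1   3.7]
slat [592.5 200.2 128.1  45.5   7.8]
slat [597.7 322.  126.9  42.8  -9.8]
grip 377.0 198.9
```

Emit:
carry_out:
  steps:
    - [[0.186,0.219,0],-0.77,-1]
    - [[0.186,0.219,0],-0.77,-1]
    - [[0.186,0.219,0],-0.77,-1]
    - [[0.186,0.219,0.01],-0.77,-1]
    - [[0.186,0.219,0.05],-0.77,-1]
    - [[0.186,0.219,0.1],-0.77,-1]
    - [[0.186,0.219,0.134],-0.77,-1]
    - [[0.186,0.219,0.134],-0.77,-1]
    - [[0.186,0.219,0.134],-0.77,-1]

```text
time: 9.02
tool_pos: [0.3778, 0.2001, 0.0015]
ee_rot: [3.141, 0.002, -3.01]
wrist_force: [0.1, 0.8, 0.9]
width: 0.094
finger_force: 0.0
```

```bash
python3 go.py 377 199 -20 187.6 377 199 -30 187.6; python3 tip.py 0.07;  python3 - <<'E'
from h import *
s=snap('scene'); cv2.imwrite('pics/g1.png',cv2.resize(s['image'][215:315,230:370,::-1],None,fx=5,fy=5))
E
```

```text
t 9.03 p [377.8 200.1   1.5] yaw [ 1.800e+02  1.000e-01 -1.724e+02] F [0.1 0.8 0.9] w 94.0
-> [ 0.001  -0.001   0.0215] turn -0.003
-> [ 0.001  -0.001   0.0315] turn -0.003
hold 0.0188 p [0.3775 0.2005 0.0015] F [0.8 0.  0.2] w 0.09405956309677226
[(np.float64(-0.015), 1), (np.float64(-0.01), 4), (np.float64(-0.005), 150), (np.float64(0.0), 38), (np.float64(0.005), 51), (np.float64(0.01), 6), (np.float64(0.03), 6), (np.float64(0.035), 6), (np.float64(0.04), 10), (np.float64(0.045), 9), (np.float64(0.05), 6), (np.float64(0.055), 9), (np.float64(0.06), 10), (np.float64(0.065), 9), (np.float64(0.07), 6), (np.float64(0.075), 8), (np.float64(0.08), 10), (np.float64(0.085), 7), (np.float64(0.09), 8), (np.float64(0.095), 6), (np.float64(0.1), 3), (np.float64(0.11), 2), (np.float64(0.115), 1), (np.float64(0.12), 2), (np.float64(0.125), 1)]
```

View pics/g1.png

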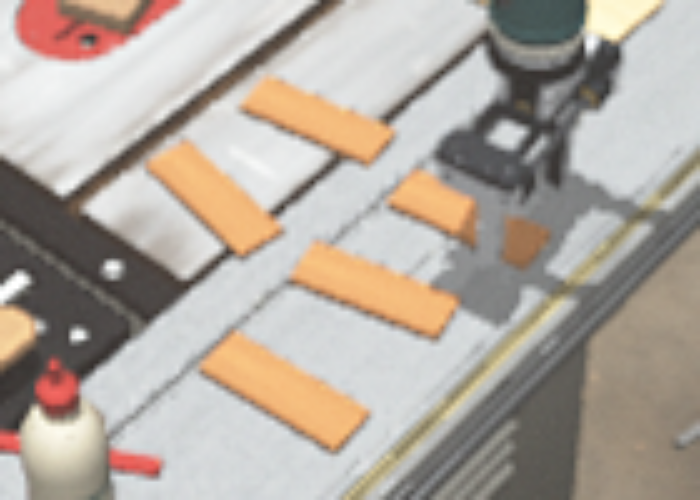

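The crop shows the fingers astride the slat near its rear end at about (520,230), with their tips about 30 mm above the table. That confirms the 31 mm offset, so I descend and grip.

Emit:
carry_out:
  steps:
    - [[0.001,-0.001,0.015],0,-1]
    - [[0.001,-0.001,0.025],0,-1]
    - [[0.001,-0.001,0.031],0,-1]
    - [[0.001,-0.001,0.031],0,-1]
    - [[0.001,-0.001,0.031],0,1]
    - [[0.001,-0.001,0.031],0,1]
    - [[0.001,-0.001,0.031],0,1]
    - [[0.001,-0.001,0.031],0,1]
    - [[0.001,-0.001,0.031],0,1]
    - [[0.001,-0.001,0.031],0,1]

```text
time: 10.58
tool_pos: [0.3765, 0.1994, -0.0302]
ee_rot: [3.141, 0.002, -3.008]
wrist_force: [-0.0, -0.2, 4.9]
width: 0.0435
finger_force: 30.8
```

```bash
python3 go.py 380 -57.2 55 178.8 380 -57.2 -16 178.8 
```

```text
t 10.57 p [376.5 199.4 -30.2] yaw [ 1.800e+02  1.000e-01 -1.723e+02] F [-0.  -0.2  4.9] w 43.5
-> [ 0.0307 -0.2548 -0.0852] turn 0.885
-> [ 0.0307 -0.2548 -0.0142] turn 0.885
```

Emit:
carry_out:
  steps:
    - [[0,0,-0.03],0,1]
    - [[0,0,-0.085],0,1]
    - [[0.008,-0.06,-0.085],0.3,1]
    - [[0.015,-0.12,-0.085],0.6,1]
    - [[0.022,-0.18,-0.085],0.885,1]
    - [[0.031,-0.255,-0.085],0.885,1]
    - [[0.031,-0.255,-0.085],0.885,1]
    - [[0.031,-0.255,-0.05],0.885,1]
    - [[0.031,-0.255,-0.022],0.885,1]
    - [[0.031,-0.255,-0.022],0.885,1]

```text
time: 11.82
tool_pos: [0.3759, -0.0561, -0.0117]
ee_rot: [3.139, -0.007, 3.122]
wrist_force: [-0.0, -0.7, -0.7]
width: 0.0437
finger_force: 30.0
```

```bash
python3 go.py 380 -57.2 -16 178.8 470 -59.1 -16 178.8 496 -59.6 -16 178.8;  python3 - <<'E'
from h import *
s=snap('scene'); cv2.imwrite('pics/g2.png',cv2.resize(s['image'][160:260,270:400,::-1],None,fx=5,fy=5))
s=snap('top'); slats(s,zw=0.025)
E
```

```text
t 11.82 p [375.9 -56.1 -11.7] yaw [179.9  -0.4 178.9] F [-0.  -0.7 -0.7] w 43.7
-> [-0.0041 -0.001   0.0043] turn 0.005
-> [-0.0941 -0.0011  0.0043] turn 0.005
-> [-0.1201 -0.0011  0.0043] turn 0.005
px [234. 229.] c 430.8 306.9 size 126.5 41.7 deg 12.7 z 9.3
px [204. 224.] c 418.5 424.6 size 126.7 42.7 deg 3.7 z 9.2
px [493. 226.] c 706.3 -646.5 size 157.1 67.5 deg 7.2 z -9.6
px [273. 200.] c 586.3 196.7 size 126.7 45.0 deg 7.8 z 9.3
px [245. 192.] c 591.4 317.1 size 125.6 42.3 deg -9.8 z 9.2
```

View pics/g2.png

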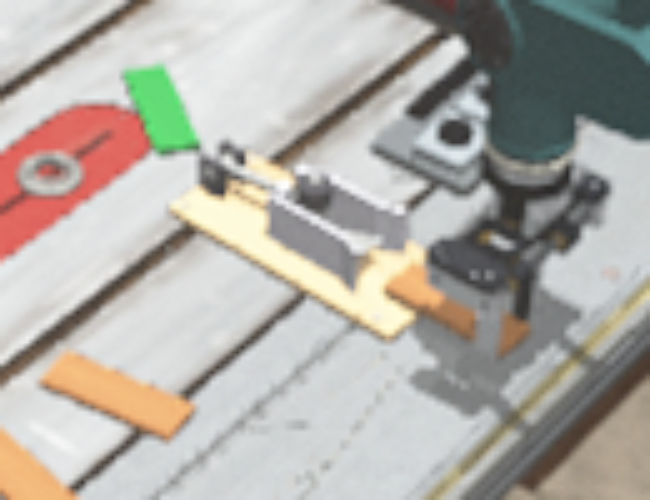

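The slat is in the fingers, its front edge over the base at (400,285) and lined up with the guide mouth. I lower it and push in.

Emit:
carry_out:
  steps:
    - [[-0.004,-0.001,0.004],0,1]
    - [[-0.02,-0.001,0.004],0,1]
    - [[-0.035,-0.001,0.004],0,1]
    - [[-0.05,-0.001,0.004],0,1]
    - [[-0.065,-0.001,0.004],0,1]
    - [[-0.08,-0.001,0.004],0,1]
    - [[-0.095,-0.001,0.004],0,1]
    - [[-0.095,-0.001,0.004],0,1]

```text
time: 12.92
tool_pos: [0.4749, -0.0607, -0.0133]
ee_rot: [3.141, 0.001, 3.121]
wrist_force: [1.3, -0.4, -1.2]
width: 0.0437
finger_force: 30.0
```

Emit:
carry_out:
  steps:
    - [[-0.008,0,0.001],0,1]
    - [[-0.014,0,0.001],0,1]
    - [[-0.018,0,0.002],0,1]
    - [[-0.021,0,0.002],0,1]
    - [[-0.021,0,0.002],0,1]

```text
time: 13.55
tool_pos: [0.4951, -0.0612, -0.0149]
ee_rot: [3.142, 0.001, 3.121]
wrist_force: [-1.6, -0.2, -1.0]
width: 0.0437
finger_force: 30.0
```

Emit:
carry_out:
  steps:
    - [[-0.002,0,0],0,1]
    - [[-0.004,0,0.001],0,1]
    - [[-0.004,0,0.001],0,1]

```text
time: 13.92
tool_pos: [0.497, -0.0611, -0.0165]
ee_rot: [3.141, -0.003, 3.12]
wrist_force: [-5.3, 0.8, 1.2]
width: 0.0437
finger_force: 30.0
```

Emit:
carry_out:
  steps:
    - [[0,0,0.001],0,-1]
    - [[0,0,0.001],0,-1]
    - [[0,0,0.001],0,-1]
    - [[0,0,0.0],0,-1]
    - [[0,0,-0.03],0,-1]
    - [[0,0,-0.07],0,-1]
    - [[0.06,0.06,-0.1],-0.5,-1]
    - [[0.1,0.12,-0.1],-1,-1]
    - [[0.1,0.18,-0.1],-1,-1]
    - [[0.1,0.24,-0.1],-1.2,-1]

```text
time: 15.18
tool_pos: [0.4047, 0.1569, 0.0847]
ee_rot: [3.142, 0.003, -2.953]
wrist_force: [0.6, 0.0, 0.2]
width: 0.0939
finger_force: 0.0
```

```bash
python3 grip.py 435 311;  cat > chk.py <<'E'
from h import *; import sys
n=int(sys.argv[1]); s=snap('top'); hsv=cv2.cvtColor(s['image'],cv2.COLOR_RGB2HSV)
m=cv2.inRange(hsv,(8,130,120),(20,255,255)); m[:,:305]=0;m[:,362:]=0;m[:180]=0;m[265:]=0
c=max(cv2.findContours(m,cv2.RETR_EXTERNAL,cv2.CHAIN_APPROX_NONE)[0],key=cv2.contourArea)
w=ray(s,c,.012+.009*n)[:,:2]*1000; a=np.radians(-1.2)
d=(w-[606.3,-61.9])@np.array([[np.cos(a),-np.sin(a)],[np.sin(a),np.cos(a)]])
r=d[d[:,0]<-100]; print('holder-frame rear x min',d[:,0].min().round(1),'y range',r[:,1].min().round(1),r[:,1].max().round(1),'x max',d[:,0].max().round(1))
E
python3 chk.py 1
```

```text
t 15.22 p [403.3 165.1  84.7] yaw [ 179.6    0.2 -168.7] F [-1.   2.7  0. ] w 94.1
-> [-0.0232  0.263   0.0247] turn 0.762
-> [-0.0232  0.263   0.0847] turn 0.762
-> [-0.0232  0.263   0.1147] turn 0.762
slat [546.3 -60.9 130.5  41.9  -1.1]
slat [423.4 430.7 128.8  43.1   3.7]
grip 374.5 427.5
holder-frame rear x min -129.0 y range -21.4 19.3 x max 0.5
```

Emit:
carry_out:
  steps:
    - [[-0.023,0.06,0],0.762,-1]
    - [[-0.023,0.12,0],0.762,-1]
    - [[-0.023,0.18,0],0.762,-1]
    - [[-0.023,0.24,0],0.762,-1]
    - [[-0.023,0.263,0.02],0.762,-1]
    - [[-0.023,0.263,0.06],0.762,-1]
    - [[-0.023,0.263,0.084],0.762,-1]
    - [[-0.023,0.263,0.084],0.762,-1]

```text
time: 16.27
tool_pos: [0.3773, 0.416, -0.0029]
ee_rot: [-3.138, -0.004, -3.087]
wrist_force: [-0.6, -0.3, 0.9]
width: 0.0943
finger_force: 0.0
```

```bash
python3 go.py 374.5 427.5 -29.5 183.7
```

```text
t 16.27 p [377.3 416.   -2.9] yaw [-179.8   -0.2 -176.9] F [-0.6 -0.3  0.9] w 94.3
-> [0.0022 0.0116 0.0266] turn -0.057
```

Emit:
carry_out:
  steps:
    - [[0.002,0.0115,0.005],-0.057,-1]
    - [[0.002,0.0115,0.018],-0.057,-1]
    - [[0.002,0.0115,0.0265],-0.057,-1]
    - [[0.002,0.0115,0.0265],-0.057,-1]
    - [[0.002,0.0115,0.0265],-0.057,1]
    - [[0.002,0.0115,0.0265],-0.057,1]
    - [[0.002,0.0115,0.0265],-0.057,1]
    - [[0.002,0.0115,0.0265],-0.057,1]
    - [[0.002,0.0115,0.0265],-0.057,1]

```text
time: 17.4
tool_pos: [0.3758, 0.4294, -0.0267]
ee_rot: [3.141, 0.0, -3.076]
wrist_force: [0.1, 0.6, -0.8]
width: 0.0473
finger_force: 0.0
```

```bash
python3 go.py 370 -57.2 55 178.8 370 -57.2 -6 178.8
```

```text
t 17.4 p [375.8 429.4 -26.7] yaw [ 180.     0.  -176.3] F [ 0.1  0.6 -0.8] w 47.3
-> [ 0.0375 -0.4852 -0.0817] turn 0.494
-> [ 0.0375 -0.4852 -0.0207] turn 0.494
```

Emit:
carry_out:
  steps:
    - [[0,0,0.0025],0,0.6]
    - [[0,0,0.0025],0,1]
    - [[0,0,0.0025],0,1]
    - [[0,0,0.0025],0,1]
    - [[0,0,0.0025],0,1]
    - [[0,0,-0.02],0,1]
    - [[0,0,-0.08],0,1]
    - [[0,-0.06,-0.08],0.5,1]
    - [[0.01,-0.12,-0.08],0.5,1]
    - [[0.01,-0.18,-0.08],0.5,1]

```text
time: 18.65
tool_pos: [0.3769, 0.2476, 0.0532]
ee_rot: [3.142, 0.0, 3.121]
wrist_force: [0.6, 0.1, -0.7]
width: 0.0435
finger_force: 30.0
```

```bash
python3 go.py 370 -57.2 55 178.8 370 -57.2 -6 178.8
```

```text
t 18.65 p [376.9 247.6  53.2] yaw [180.    0.  178.8] F [ 0.6  0.1 -0.7] w 43.5
-> [ 0.0007 -0.3049 -0.0018] turn 0.003
-> [ 0.0007 -0.3049  0.0592] turn 0.003
```

Emit:
carry_out:
  steps:
    - [[0,-0.06,0],0,1]
    - [[0,-0.12,0],0,1]
    - [[0,-0.18,0],0,1]
    - [[0,-0.24,0],0,1]
    - [[0,-0.305,0],0,1]
    - [[0,-0.305,0],0,1]
    - [[0,-0.305,0.03],0,1]
    - [[0,-0.305,0.055],0,1]
    - [[0,-0.305,0.055],0,1]
    - [[0,-0.305,0.055],0,1]

```text
time: 19.9
tool_pos: [0.3714, -0.0552, -0.001]
ee_rot: [3.142, 0.001, 3.121]
wrist_force: [-0.1, -0.6, -0.9]
width: 0.0431
finger_force: 30.0
```

```bash
python3 go.py 470 -59.3 -6 178.8 498 -59.9 -7 178.8; python3 - <<'E'
from h import *
slats(snap('top'),zw=0.027)
E
```

```text
t 19.9 p [371.4 -55.2  -1. ] yaw [1.800e+02 1.000e-01 1.788e+02] F [-0.1 -0.6 -0.9] w 43.1
-> [-0.0986 -0.0021  0.005 ] turn 0.003
-> [-0.1266 -0.0021  0.006 ] turn 0.003
px [233. 229.] c 430.1 306.2 size 126.2 41.6 deg 12.7 z 9.6
px [492. 224.] c 703.7 -646.1 size 161.4 67.4 deg 7.2 z -9.7
px [273. 200.] c 585.5 195.8 size 126.5 44.2 deg 7.8 z 9.8
px [245. 191.] c 590.6 316.5 size 125.4 42.2 deg -9.8 z 8.6
```

Emit:
carry_out:
  steps:
    - [[0,-0.002,0.005],0,1]
    - [[-0.015,-0.002,0.005],0,1]
    - [[-0.03,-0.002,0.005],0,1]
    - [[-0.045,-0.002,0.005],0,1]
    - [[-0.06,-0.002,0.005],0,1]
    - [[-0.075,-0.002,0.005],0,1]
    - [[-0.09,-0.002,0.005],0,1]
    - [[-0.105,-0.002,0.006],0,1]
    - [[-0.118,-0.002,0.006],0,1]
    - [[-0.118,-0.002,0.006],0,1]

```text
time: 21.2
tool_pos: [0.4895, -0.0606, -0.0062]
ee_rot: [-3.141, -0.001, 3.12]
wrist_force: [-5.4, 0.0, 9.7]
width: 0.0435
finger_force: 30.0
```

```bash
python3 go.py 498 -59.9 -8 178.8
```

```text
t 21.2 p [489.5 -60.6  -6.2] yaw [-180.    -0.   178.8] F [-5.4  0.   9.7] w 43.5
-> [-0.0085  0.0009  0.0018] turn -0.003
```

Emit:
carry_out:
  steps:
    - [[-0.004,0,-0.001],0,1]
    - [[-0.008,0,-0.001],0,1]
    - [[-0.01,0,-0.001],0,1]
    - [[-0.011,0,-0.001],0,1]
    - [[-0.011,0,-0.001],0,1]

```text
time: 21.82
tool_pos: [0.4938, -0.0605, -0.0063]
ee_rot: [-3.142, -0.014, 3.12]
wrist_force: [-17.9, 0.4, 17.0]
width: 0.0437
finger_force: 30.0
```

Emit:
carry_out:
  steps:
    - [[0.002,0,-0.002],0,1]
    - [[0.002,0,-0.003],0,1]
    - [[-0.001,0,-0.003],0,1]
    - [[-0.001,0,-0.003],0,1]

```text
time: 22.32
tool_pos: [0.4937, -0.0605, -0.0062]
ee_rot: [3.141, -0.017, 3.12]
wrist_force: [-14.1, -0.4, 5.3]
width: 0.0433
finger_force: 30.0
```

```bash
python3 chk.py 2; python3 - <<'E'
from h import *
s=snap('scene'); cv2.imwrite('pics/g3.png',cv2.resize(s['image'][165:245,290:390,::-1],None,fx=7,fy=7))
E
```

```text
holder-frame rear x min -125.8 y range -19.9 -18.8 x max -122.0
```

View pics/g3.png

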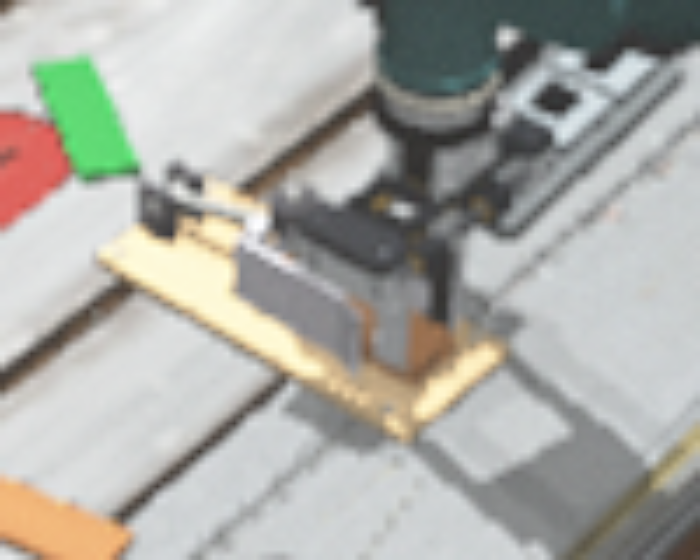

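The slat is between the guides and almost home, its rear at about (430,360), with the fingers just ahead of the guide ends. I relieve the push, release and look.

Emit:
carry_out:
  steps:
    - [[0.003,0,0],0,1]
    - [[0.004,0,0],0,-1]
    - [[0.004,0,0],0,-1]
    - [[0.004,0,0],0,-1]
    - [[0.005,0,-0.03],0,-1]
    - [[0.005,0,-0.08],0,-1]
    - [[0.05,0.04,-0.09],-0.5,-1]
    - [[0.08,0.1,-0.09],-1,-1]
    - [[0.08,0.1,-0.09],-1,-1]
    - [[0.08,0.1,-0.09],-1,-1]

```text
time: 23.68
tool_pos: [0.4235, 0.0411, 0.0865]
ee_rot: [-3.141, 0.001, -2.988]
wrist_force: [0.4, 0.2, -0.3]
width: 0.0941
finger_force: 0.0
```

```bash
python3 chk.py 2; python3 grip.py 435 311; python3 - <<'E'
from h import *
s=snap('scene'); P=cloud(s)
m=(P[...,0]>.47)&(P[...,0]<.51)&(abs(P[...,1]+.06)<.02); print('rear top z',np.median(P[m][:,2]),m.sum())
E
```

```text
holder-frame rear x min -130.7 y range -21.8 19.7 x max -3.1
t 23.77 p [423.7  40.2  86.2] yaw [-180.     0.  -171.3] F [-0.1 -1.1 -0.3] w 94.1
-> [-0.0035  0.2631  0.0262] turn -0.404
-> [-0.0035  0.2631  0.0862] turn -0.404
-> [-0.0035  0.2631  0.1162] turn -0.404
slat [547.3 -61.1 129.3  43.1  -2.5]
slat [435.3 311.6 127.9  42.1  12.7]
slat [597.9 322.  127.4  42.8  -9.8]
grip 387.5 300.8
rear top z -0.6443975634778579 139
```

Emit:
carry_out:
  steps:
    - [[-0.0035,0.06,0],-0.4,-1]
    - [[-0.0035,0.12,0],-0.4,-1]
    - [[-0.0035,0.18,0],-0.4,-1]
    - [[-0.0035,0.24,0],-0.4,-1]
    - [[-0.0035,0.263,0.02],-0.4,-1]
    - [[-0.0035,0.263,0.06],-0.4,-1]
    - [[-0.0035,0.263,0.086],-0.4,-1]
    - [[-0.0035,0.263,0.086],-0.4,-1]
    - [[-0.0035,0.263,0.086],-0.4,-1]

```text
time: 24.95
tool_pos: [0.3878, 0.3015, 0.0011]
ee_rot: [3.141, 0.001, -2.921]
wrist_force: [0.2, -0.4, -0.2]
width: 0.0941
finger_force: 0.0
```

```bash
python3 go.py 387.5 300.8 -30 192.7
```

```text
t 24.95 p [387.8 301.5   1.1] yaw [ 1.800e+02  1.000e-01 -1.673e+02] F [ 0.2 -0.4 -0.2] w 94.1
-> [ 0.0005 -0.0007  0.0311] turn -0.004
```

Emit:
carry_out:
  steps:
    - [[0,0,0.018],0,-0.2]
    - [[0,0,0.027],0,-0.2]
    - [[0,0,0.031],0,-0.2]
    - [[0,0,0.031],0,1]
    - [[0,0,0.031],0,1]
    - [[0,0,0.031],0,1]
    - [[0,0,0.031],0,1]
    - [[0,0,0.031],0,1]
    - [[0,0,0.01],0,1]
    - [[0,0,-0.05],0,1]

```text
time: 26.2
tool_pos: [0.3829, 0.2996, 0.0466]
ee_rot: [-3.139, -0.01, -2.919]
wrist_force: [1.6, 0.6, -0.7]
width: 0.0436
finger_force: 30.0
```

```bash
python3 go.py 370 -57.2 55 178.8 370 -57.2 6 178.8
```

```text
t 26.2 p [382.9 299.6  46.6] yaw [-179.8   -0.6 -167.3] F [ 1.6  0.6 -0.7] w 43.6
-> [ 0.0913 -0.3452 -0.0084] turn 1.394
-> [ 0.0913 -0.3452  0.0406] turn 1.394
```

Emit:
carry_out:
  steps:
    - [[0.016,-0.06,-0.015],0.5,1]
    - [[0.032,-0.12,-0.015],1,1]
    - [[0.048,-0.18,-0.015],1.394,1]
    - [[0.064,-0.24,-0.015],1.394,1]
    - [[0.08,-0.3,-0.015],1.394,1]
    - [[0.091,-0.345,-0.01],1.394,1]
    - [[0.091,-0.345,-0.01],1.394,1]
    - [[0.091,-0.345,0.02],1.394,1]
    - [[0.091,-0.345,0.038],1.394,1]
    - [[0.091,-0.345,0.038],1.394,1]

```text
time: 27.45
tool_pos: [0.372, -0.0532, 0.0104]
ee_rot: [3.14, -0.004, 3.122]
wrist_force: [0.1, -0.4, -0.1]
width: 0.0438
finger_force: 30.0
```

```bash
python3 go.py 370 -57.2 6 178.8 490 -60.5 6 178.8; python3 - <<'E'
from h import *
slats(snap('top'),zw=0.027)
E
```

```text
t 27.45 p [372.  -53.2  10.4] yaw [179.9  -0.2 178.9] F [ 0.1 -0.4 -0.1] w 43.8
-> [ 0.002  -0.004   0.0044] turn 0.009
-> [-0.1181 -0.005   0.0044] turn 0.009
px [492. 225.] c 703.7 -646.0 size 161.4 67.3 deg 7.2 z -9.7
px [273. 200.] c 585.5 196.2 size 126.5 45.0 deg 7.8 z 9.4
px [245. 192.] c 590.9 316.5 size 125.9 42.3 deg -9.8 z 9.2
```

Emit:
carry_out:
  steps:
    - [[0,-0.0035,0.003],0,1]
    - [[-0.015,-0.004,0.004],0,1]
    - [[-0.03,-0.004,0.004],0,1]
    - [[-0.045,-0.004,0.004],0,1]
    - [[-0.06,-0.004,0.004],0,1]
    - [[-0.075,-0.004,0.004],0,1]
    - [[-0.09,-0.004,0.003],0,1]
    - [[-0.105,-0.004,0.003],0,1]
    - [[-0.115,-0.004,0.003],0,1]
    - [[-0.118,-0.004,0.003],0,1]

```text
time: 28.75
tool_pos: [0.4925, -0.0615, 0.0092]
ee_rot: [3.142, 0.0, 3.121]
wrist_force: [-1.6, 0.1, -3.1]
width: 0.0437
finger_force: 30.0
```

Emit:
carry_out:
  steps:
    - [[-0.003,0,0],0,1]
    - [[-0.005,0,0.001],0,1]
    - [[-0.007,0,0.002],0,1]
    - [[-0.007,0,0.002],0,1]

```text
time: 29.25
tool_pos: [0.4926, -0.0611, 0.0055]
ee_rot: [3.141, -0.013, 3.121]
wrist_force: [-13.0, 0.3, 1.2]
width: 0.0437
finger_force: 30.0
```

Home force is reached. I relieve the push, release and check.

Emit:
carry_out:
  steps:
    - [[0.005,0,0],0,1]
    - [[0.006,0,0],0,-1]
    - [[0.006,0,0],0,-1]
    - [[0.006,0,0],0,-1]
    - [[0.007,0,-0.03],0,-1]
    - [[0.007,0,-0.08],0,-1]
    - [[0.04,0.06,-0.09],0,-1]
    - [[0.04,0.1,-0.09],0,-1]
    - [[0.04,0.1,-0.09],0,-1]
    - [[0.04,0.1,-0.09],0,-1]

```text
time: 30.5
tool_pos: [0.461, 0.0388, 0.0972]
ee_rot: [-3.141, 0.0, 3.121]
wrist_force: [0.0, -0.3, 0.4]
width: 0.0942
finger_force: 0.0
```

```bash
python3 chk.py 3; python3 grip.py 592 200
```

```text
holder-frame rear x min -130.8 y range -22.2 18.8 x max -2.7
t 30.6 p [461.   38.2  97. ] yaw [-180.    -0.   178.7] F [-1.3 -0.3  1.1] w 94.2
-> [-0.0822  0.294   0.037 ] turn 0.851
-> [-0.0822  0.294   0.097 ] turn 0.851
-> [-0.0822  0.294   0.127 ] turn 0.851
slat [ 5.501e+02 -6.020e+01  1.306e+02  4.380e+01 -1.000e-01]
slat [597.9 322.  127.4  42.8  -9.8]
grip 549.6 330.3
```

Emit:
carry_out:
  steps:
    - [[-0.017,0.06,0],0.3,-1]
    - [[-0.034,0.12,0],0.6,-1]
    - [[-0.05,0.18,0],0.85,-1]
    - [[-0.067,0.24,0],0.85,-1]
    - [[-0.082,0.294,0],0.85,-1]
    - [[-0.082,0.294,0.05],0.85,-1]
    - [[-0.082,0.294,0.095],0.85,-0.2]
    - [[-0.082,0.294,0.095],0.85,-0.2]
    - [[-0.082,0.294,0.095],0.85,-0.2]

```text
time: 31.72
tool_pos: [0.5504, 0.3311, 0.0038]
ee_rot: [3.14, 0.002, 2.971]
wrist_force: [-0.2, 0.3, 1.3]
width: 0.0673
finger_force: 0.0
```

```bash
python3 go.py 549.6 330.3 -30 170.2
```

```text
t 31.73 p [550.4 331.1   3.8] yaw [1.799e+02 1.000e-01 1.702e+02] F [-0.2  0.3  1.3] w 67.3
-> [ 0.0007 -0.0009  0.0338] turn 0.003
```

Emit:
carry_out:
  steps:
    - [[0,0,0.018],0,-0.2]
    - [[0,0,0.028],0,-0.2]
    - [[0,0,0.0335],0,-0.2]
    - [[0,0,0.0335],0,1]
    - [[0,0,0.0335],0,1]
    - [[0,0,0.0335],0,1]
    - [[0,0,0.0335],0,1]
    - [[0,0,0.0335],0,1]
    - [[0,0,0.01],0,1]
    - [[0,0,-0.05],0,1]

```text
time: 32.98
tool_pos: [0.5455, 0.33, 0.0476]
ee_rot: [-3.136, -0.009, 2.972]
wrist_force: [0.3, 0.1, -0.4]
width: 0.0437
finger_force: 30.0
```

```bash
python3 go.py 360 -57 65 178.8 360 -57 15 178.8
```

```text
t 32.98 p [545.5 330.   47.6] yaw [-179.7   -0.5  170.3] F [ 0.3  0.1 -0.4] w 43.7
-> [ 0.1176 -0.4127 -0.0174] turn -0.849
-> [ 0.1176 -0.4127  0.0326] turn -0.849
```

Emit:
carry_out:
  steps:
    - [[0.03,-0.05,-0.02],0,1]
    - [[0.055,-0.1,-0.02],-0.4,1]
    - [[0.08,-0.155,-0.02],-0.85,1]
    - [[0.1,-0.21,-0.02],-0.85,1]
    - [[0.11,-0.27,-0.02],-0.85,1]
    - [[0.1176,-0.33,-0.02],-0.85,1]
    - [[0.1176,-0.39,-0.02],-0.85,1]
    - [[0.1176,-0.4127,-0.02],-0.85,1]
    - [[0.1176,-0.4127,0.01],-0.85,1]
    - [[0.1176,-0.4127,0.03],-0.85,1]

```text
time: 34.22
tool_pos: [0.3627, -0.0557, 0.0207]
ee_rot: [3.141, -0.001, 3.119]
wrist_force: [-0.1, 0.3, 0.2]
width: 0.0436
finger_force: 30.0
```

```bash
python3 go.py 360 -57 15 178.8 488 -60.8 14 178.8; python3 - <<'E'
from h import *
slats(snap('top'),zw=0.027)
E
```

```text
t 34.23 p [362.7 -55.7  20.7] yaw [180.   -0.  178.7] F [-0.1  0.3  0.2] w 43.6
-> [ 0.0027 -0.0014  0.0057] turn -0.008
-> [-0.1253 -0.0023  0.0067] turn -0.008
px [492. 225.] c 703.1 -646.1 size 160.2 67.3 deg 7.1 z -9.9
px [273. 200.] c 585.5 196.2 size 126.5 45.0 deg 7.8 z 9.4
```

Emit:
carry_out:
  steps:
    - [[0,-0.001,0.001],0,1]
    - [[-0.01,-0.001,0.002],0,1]
    - [[-0.025,-0.001,0.002],0,1]
    - [[-0.04,-0.001,0.002],0,1]
    - [[-0.055,-0.001,0.002],0,1]
    - [[-0.07,-0.001,0.002],0,1]
    - [[-0.085,-0.002,0.002],0,1]
    - [[-0.1,-0.002,0.002],0,1]
    - [[-0.115,-0.002,0.002],0,1]
    - [[-0.126,-0.002,0.002],0,1]

```text
time: 35.52
tool_pos: [0.4907, -0.0603, 0.0202]
ee_rot: [3.142, 0.001, 3.121]
wrist_force: [-1.4, -0.6, -1.9]
width: 0.0435
finger_force: 30.0
```

Emit:
carry_out:
  steps:
    - [[-0.003,0,0.001],0,1]
    - [[-0.005,0,0.003],0,1]
    - [[-0.007,0,0.004],0,1]
    - [[-0.007,0,0.004],0,1]

```text
time: 36.02
tool_pos: [0.4923, -0.0598, 0.0151]
ee_rot: [3.141, -0.009, 3.121]
wrist_force: [-9.1, 0.6, 1.6]
width: 0.0437
finger_force: 30.0
```

Emit:
carry_out:
  steps:
    - [[0.004,0,0],0,1]
    - [[0.005,0,0],0,-1]
    - [[0.005,0,0],0,-1]
    - [[0.005,0,0],0,-1]
    - [[0.006,0,-0.03],0,-1]
    - [[0.006,0,-0.08],0,-1]
    - [[0.06,0,-0.09],0,-1]
    - [[0.12,0.05,-0.09],0,-1]
    - [[0.15,0.05,-0.09],0,-1]
    - [[0.15,0.05,-0.09],0,-1]

```text
time: 37.28
tool_pos: [0.3463, -0.0066, 0.1066]
ee_rot: [-3.141, 0.002, 3.122]
wrist_force: [-0.3, -1.5, 0.0]
width: 0.0937
finger_force: 0.0
```

```bash
python3 chk.py 4; python3 grip.py 592 200
```

```text
holder-frame rear x min -131.0 y range -22.6 19.5 x max -1.2
t 37.38 p [348.3  -7.4 106.8] yaw [-180.     0.2  178.8] F [0.7 0.2 0.6] w 93.7
-> [-0.1915  0.2046  0.0468] turn -0.896
-> [-0.1915  0.2046  0.1068] turn -0.896
-> [-0.1915  0.2046  0.1368] turn -0.896
slat [553.8 -58.9 132.7  45.5   1.1]
slat [592.5 199.9 128.1  44.7   7.8]
grip 544.0 193.2
```

Emit:
carry_out:
  steps:
    - [[-0.038,0.041,0],-0.9,-1]
    - [[-0.076,0.082,0],-0.9,-1]
    - [[-0.115,0.123,0],-0.9,-1]
    - [[-0.153,0.164,0],-0.9,-1]
    - [[-0.1915,0.2046,0],-0.9,-1]
    - [[-0.1915,0.2046,0.05],-0.9,-1]
    - [[-0.1915,0.2046,0.1],-0.9,-0.2]
    - [[-0.1915,0.2046,0.104],-0.9,-0.2]
    - [[-0.1915,0.2046,0.104],-0.9,-0.2]

```text
time: 38.5
tool_pos: [0.5446, 0.1934, 0.0029]
ee_rot: [3.141, 0.001, -3.006]
wrist_force: [-0.2, 0.6, 0.6]
width: 0.0672
finger_force: 0.0
```

```bash
python3 go.py 544 193.2 -30 187.8
```

```text
t 38.5 p [544.6 193.4   2.9] yaw [ 1.800e+02  1.000e-01 -1.722e+02] F [-0.2  0.6  0.6] w 67.2
-> [ 0.0006 -0.0001  0.0329] turn -0.003
```

Emit:
carry_out:
  steps:
    - [[0,0,0.018],0,-0.2]
    - [[0,0,0.028],0,-0.2]
    - [[0,0,0.0325],0,-0.2]
    - [[0,0,0.0325],0,1]
    - [[0,0,0.0325],0,1]
    - [[0,0,0.0325],0,1]
    - [[0,0,0.0325],0,1]
    - [[0,0,0.0325],0,1]
    - [[0,0,0.01],0,1]
    - [[0,0,-0.05],0,1]

```text
time: 39.75
tool_pos: [0.5395, 0.1924, 0.0484]
ee_rot: [-3.141, -0.01, -3.005]
wrist_force: [0.2, 0.9, 0.3]
width: 0.0432
finger_force: 30.0
```

```bash
python3 go.py 360 -57 65 178.8 360 -57 25 178.8
```

```text
t 39.75 p [539.5 192.4  48.4] yaw [-179.9   -0.6 -172.2] F [0.2 0.9 0.3] w 43.2
-> [ 0.2117 -0.2227 -0.0166] turn 0.9
-> [ 0.2117 -0.2227  0.0234] turn 0.9
```

Emit:
carry_out:
  steps:
    - [[0.05,-0.03,-0.025],0.4,1]
    - [[0.1,-0.06,-0.025],0.9,1]
    - [[0.15,-0.09,-0.025],0.9,1]
    - [[0.19,-0.13,-0.025],0.9,1]
    - [[0.2117,-0.18,-0.025],0.9,1]
    - [[0.2117,-0.2227,-0.02],0.9,1]
    - [[0.2117,-0.2227,-0.02],0.9,1]
    - [[0.2117,-0.2227,0.005],0.9,1]
    - [[0.2117,-0.2227,0.023],0.9,1]
    - [[0.2117,-0.2227,0.023],0.9,1]

```text
time: 41.0
tool_pos: [0.3621, -0.0546, 0.0276]
ee_rot: [3.14, -0.004, 3.122]
wrist_force: [0.6, 0.2, -0.2]
width: 0.0437
finger_force: 30.0
```

```bash
python3 go.py 360 -57 24 178.8 488 -60.8 24 178.8; python3 - <<'E'
from h import *
s=snap('scene'); cv2.imwrite('pics/g5.png',cv2.resize(s['image'][150:250,270:400,::-1],None,fx=5,fy=5))
E
```

```text
t 41.0 p [362.1 -54.6  27.6] yaw [179.9  -0.2 178.9] F [ 0.6  0.2 -0.2] w 43.7
-> [ 0.0021 -0.0024  0.0036] turn 0.008
-> [-0.126  -0.0037  0.0036] turn 0.008
```

View pics/g5.png

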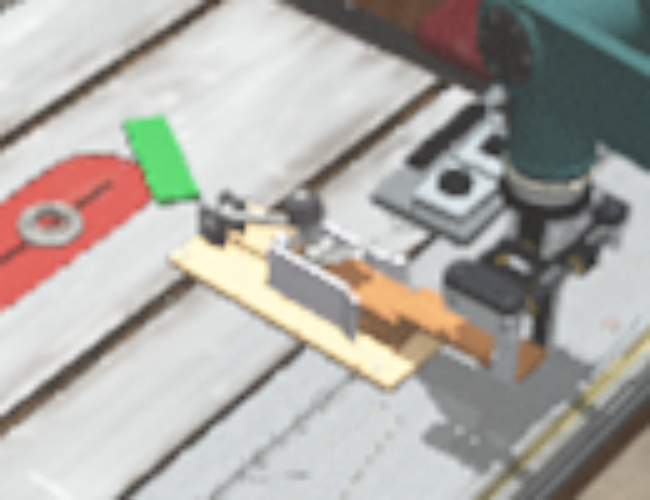

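The pile of four is seated with the ski raised at (320,245). The fifth slat is in the fingers and in line at (440,310).

Emit:
carry_out:
  steps:
    - [[0,-0.001,0.001],0,1]
    - [[-0.01,-0.001,0.001],0,1]
    - [[-0.025,-0.001,0.001],0,1]
    - [[-0.04,-0.002,0.001],0,1]
    - [[-0.055,-0.002,0.001],0,1]
    - [[-0.07,-0.002,0.001],0,1]
    - [[-0.085,-0.002,0.001],0,1]
    - [[-0.1,-0.003,0.001],0,1]
    - [[-0.115,-0.003,0.002],0,1]
    - [[-0.126,-0.003,0.003],0,1]

```text
time: 42.3
tool_pos: [0.4906, -0.0617, 0.0259]
ee_rot: [3.141, 0.0, 3.121]
wrist_force: [-1.0, -0.0, -3.0]
width: 0.0439
finger_force: 30.0
```

Emit:
carry_out:
  steps:
    - [[-0.003,0.001,0.001],0,1]
    - [[-0.005,0.001,0.002],0,1]
    - [[-0.007,0.001,0.002],0,1]
    - [[-0.007,0.001,0.002],0,1]

```text
time: 42.8
tool_pos: [0.4912, -0.0609, 0.0226]
ee_rot: [-3.142, -0.012, 3.12]
wrist_force: [-12.5, -1.6, 0.8]
width: 0.0436
finger_force: 30.0
```

Emit:
carry_out:
  steps:
    - [[0.005,0,0],0,1]
    - [[0.006,0,0],0,-1]
    - [[0.006,0,0],0,-1]
    - [[0.006,0,0],0,-1]
    - [[0.007,0,-0.03],0,-1]
    - [[0.007,0,-0.08],0,-1]
    - [[0.06,0,-0.09],0,0]
    - [[0.12,0,-0.09],0,1]
    - [[0.15,0,-0.09],0,1]
    - [[0.15,0,-0.09],0,1]

```text
time: 44.05
tool_pos: [0.3462, -0.0577, 0.1147]
ee_rot: [-3.141, 0.003, 3.12]
wrist_force: [0.2, -0.8, -0.5]
width: 0.0568
finger_force: 0.0
```

```bash
python3 chk.py 5; python3 - <<'E'
from h import *
s=snap('scene'); P=cloud(s); a=np.radians(-1.2)
hsv=cv2.cvtColor(s['image'],cv2.COLOR_RGB2HSV); m=cv2.inRange(hsv,(8,110,90),(20,255,255))>0
d=(P[...,:2]-[.6063,-.0619])@np.array([[np.cos(a),-np.sin(a)],[np.sin(a),np.cos(a)]])
m&=(d[...,0]>-.14)&(d[...,0]<-.05)&(abs(d[...,1])<.03); z=P[m][:,2]; print(m.sum(),np.percentile(z,[50,75,90]))
tp=m&(P[...,2]>.05); 
for lo in np.arange(-.14,-.06,.02):
    q=tp&(d[...,0]>lo)&(d[...,0]<lo+.02); print(round(lo,2),q.sum(),np.median(P[q][:,2]).round(4) if q.any() else '')
im=[cv2.resize(s['image'][165:235,290:380,::-1],None,fx=4,fy=4)]
t=snap('top'); im.append(cv2.resize(t['image'][180:250,290:380,::-1],None,fx=4,fy=4)); slats(t)
cv2.imwrite('pics/p5.png',np.hstack(im))
E
python3 go.py 564.8 -391.4 100 180
```

```text
150 [0.05377498 0.0570429  0.05923668]
-0.14 18 0.0556
-0.12 31 0.0564
-0.1 26 0.0558
-0.08 22 0.0551
-0.06 7 0.0552
px [492. 225.] c 710.0 -652.4 size 159.2 68.2 deg 7.2 z -9.9
t 44.2 p [347.7 -57.9 114.6] yaw [-1.800e+02  1.000e-01  1.788e+02] F [ 0.4 -0.4  0.3] w 44.8
-> [-0.2239 -0.329   0.0146] turn -0.119Traceback (most recent call last):
  File "chk.py", line 7, in <module>
    r=d[d[:,0]<-100]; print('holder-frame rear x min',d[:,0].min().round(1),'y range',r[:,1].min().round(1),r[:,1].max().round(1),'x max',d[:,0].max().round(1))
                                                                                      ~~~~~~~~~~^^
    return umr_minimum(a, axis, None, out, keepdims, initial, where)
ValueError: zero-size array to reduction operation minimum which has no identity
```

View pics/p5.png

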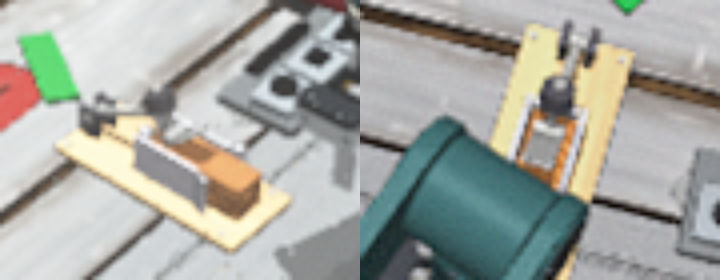

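The side view shows five slats stacked evenly in the guides at (215,170), with the arm resting on top and a flat top at z≈56 mm. In the top view the robot arm covers their rear end. I move over the bar key and recheck.

Emit:
carry_out:
  steps:
    - [[-0.034,-0.05,0],-0.12,1]
    - [[-0.068,-0.1,0],-0.12,1]
    - [[-0.1,-0.15,0],-0.12,1]
    - [[-0.136,-0.2,0],-0.12,1]
    - [[-0.17,-0.25,0],-0.12,1]
    - [[-0.204,-0.3,0],-0.12,1]
    - [[-0.224,-0.329,0.02],-0.12,1]
    - [[-0.224,-0.329,0.06],-0.12,1]
    - [[-0.224,-0.329,0.075],-0.12,1]
    - [[-0.224,-0.329,0.075],-0.12,1]

```text
time: 45.45
tool_pos: [0.5633, -0.3903, 0.0368]
ee_rot: [3.139, -0.003, -3.141]
wrist_force: [-0.5, 0.1, -0.2]
width: 0.0002
finger_force: 0.0
```

```bash
python3 chk.py 5; python3 go.py 564.8 -391.4 8.7 180 564.8 -391.4 4.3 180
```

```text
holder-frame rear x min -130.7 y range -24.1 20.0 x max -0.2
t 45.5 p [ 564.2 -391.    39.1] yaw [ 180.   -0. -180.] F [ 0.5 -0.1  0.4] w 0.4
-> [-0.0006 -0.0004  0.0304] turn 0.004
-> [-0.0006 -0.0004  0.0348] turn 0.004
```

Emit:
carry_out:
  steps:
    - [[0,0,0.015],0,1]
    - [[0,0,0.026],0,1]
    - [[0,0,0.031],0,1]
    - [[0,0,0.034],0,1]
    - [[0,0,0.0345],0,1]
    - [[0,0,0.0345],0,1]

```text
time: 46.25
tool_pos: [0.5638, -0.3913, 0.0054]
ee_rot: [-3.141, 0.0, -3.141]
wrist_force: [-1.9, 1.7, 4.0]
width: 0.0006
finger_force: 1.8
```

Emit:
carry_out:
  steps:
    - [[0,0,0.001],0,1]
    - [[0,0,0.001],0,1]
    - [[0,0,0.001],0,1]
    - [[0,0,-0.03],0,1]
    - [[0,0,-0.045],0,1]
    - [[0.005,0.05,-0.045],0,1]
    - [[0.005,0.1,-0.045],0,1]
    - [[0.005,0.143,-0.045],0,1]
    - [[0.005,0.143,-0.03],0,1]
    - [[0.005,0.143,-0.03],0,1]

```text
time: 47.5
tool_pos: [0.5576, -0.2483, 0.0326]
ee_rot: [3.141, -0.003, -3.141]
wrist_force: [0.2, -0.9, -0.7]
width: 0.0002
finger_force: 0.0
```

```bash
python3 go.py 559.1 -248.4 4.3 180
```

```text
t 47.5 p [ 557.6 -248.3   32.6] yaw [ 180.    -0.2 -180. ] F [ 0.2 -0.9 -0.7] w 0.2
-> [-0.0015 -0.0001  0.0283] turn 0.001
```

Emit:
carry_out:
  steps:
    - [[-0.001,0,0.015],0,1]
    - [[-0.001,0,0.024],0,1]
    - [[-0.001,0,0.028],0,1]
    - [[-0.001,0,0.03],0,1]
    - [[-0.001,0,0.03],0,1]
    - [[-0.001,0,0.03],0,1]

```text
time: 48.25
tool_pos: [0.5599, -0.2488, 0.0054]
ee_rot: [-3.141, 0.001, 3.142]
wrist_force: [-1.5, -1.0, 3.4]
width: 0.0002
finger_force: 1.8
```

Emit:
carry_out:
  steps:
    - [[0,0,0.0015],0,1]
    - [[0,0,0.0015],0,1]
    - [[0,0,0.0015],0,1]

```text
time: 48.62
tool_pos: [0.5601, -0.2488, 0.0047]
ee_rot: [-3.14, 0.001, -3.141]
wrist_force: [-3.4, -1.1, 6.7]
width: 0.0005
finger_force: 3.8
```

Emit:
carry_out:
  steps:
    - [[0,0,-0.03],0,1]
    - [[0,0,-0.08],0,1]
    - [[0,0,-0.14],0,1]
    - [[0,-0.05,-0.14],0,1]
    - [[0,-0.05,-0.14],0,1]
    - [[0,-0.05,-0.14],0,1]
    - [[0,-0.05,-0.14],0,1]

```text
time: 49.5
tool_pos: [0.5596, -0.2968, 0.142]
ee_rot: [3.14, -0.001, -3.14]
wrist_force: [-0.4, -0.2, 0.5]
width: 0.0003
finger_force: 0.0
```

```bash
python3 chk.py 5; python3 go.py; python3 - <<'E'
from h import *
P=cloud(snap('top'))
for nm,(u,v) in dict(pot=(464,267),tape=(455,290),glue=(153,197)).items(): print(nm,P[v,u].round(3))
E
```

```text
holder-frame rear x min -114.0 y range 11.1 19.7 x max -0.2
t 49.55 p [ 559.7 -296.9  142.3] yaw [ 1.799e+02 -1.000e-01 -1.799e+02] F [-0.3  0.5  0.9] w 0.3
pot [ 0.518 -0.569  0.022]
tape [ 0.412 -0.536  0.066]
glue [0.434 0.6   0.139]
```

```bash
python3 -c "
from bench import robot
print(robot.close_job())"
```

```text
the job is handed in; nothing more can be done
None
```

I zeroed the meter with the square key, then stacked all five slats home under the arm, pressed the bar and round keys in turn and handed the job in at about 50 s; no verdict came back. The pile was last checked fully in view just before the bar press, and the reported TCP reads about 31 mm below the real fingertips, which I corrected for.

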